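# Make up the spare-wheel stand

### The arm

A 6-joint arm with a two-finger parallel gripper is mounted at the origin on the work surface; the furniture and walls round the work are solid. World frame = base frame: x ahead of the robot, y to its left, z up, the work surface at z = 0. Lengths are in mm, angles in rad, forces in N, time in s.
With the tool pointing down it reaches from about 300 to 775 mm from the base axis. Payload 14.6 kg.
Tool frame: the origin (TCP) lies at the very end of the fingers, on their centre line; the grasp point (between the pads) lies 19 mm behind it; z points along the fingers, y is the line along which they close (so a half turn about z gives the same grasp; the last joint's range is limited). The gripper opens to 94 mm and grips with 3 to 60 N. Pads are 16 mm wide; open, the fingers measure 119 mm over their backs; the gripper's body (75 mm by 177 mm) begins 78 mm behind the grasp point.
Start: joints at [1.116, 0.3, 1.521, -0, 1.321, -0.067], TCP at [207.98, 509.149, 167.746] pointing down, gripper open.
Joint ranges: [-3.03, 3.03], [-0.79, 2.21], [0.23, 2.52], [-1.04, 4.18], [0, 3.07], [-2.55, 2.55]. Speed limits (rad/s): [2.22, 2.22, 2.57, 3.14, 3.14, 3.14].

### API

Orientations are given as a 3x3 rotation matrix whose columns are the frame's x, y, z axes.
In Python, from rig import arm, cams gives the robot as it stands. Calls block until the motion is done:
- arm.goto(position, orientation): joint-space move of the TCP to a pose.
- arm.move_l(position, max_speed=150, frame=None, contact_N=None): straight line of the TCP; frame=None keeps the orientation; max_speed is the mean speed in mm/s. With contact_N (N) it stops when the force on the tool has changed by that much, and returns True; else False.
- arm.goto_joints(angles): joint-space move.
- arm.grip(opening, effort=None): finger opening in mm; effort is the grip in N (None keeps the last); returns when the fingers have stopped.
- arm.hold(seconds).
- arm.inverse_kinematics(position, orientation): joint angles nearest the present ones, or None.
- arm.observe(): the state.
- cams.read_camera(name): name is "scene" or "side" or "wrist"; returns a dict with "img" (400x640x3 uint8, red, green, blue), "camera_matrix" (3x3 intrinsics, pixels), "rvec" (rotation vector, rad) and "tvec" (3), from world to camera coordinates, as OpenCV has them. Camera axes: x right, y down, z forward; pixel columns grow to the right and rows downward; lengths in mm; the calibration is good to about 2 mm. A picture is of the moment at which its call begins. There is no depth.
A pose or a line that the arm cannot do raises arm.PlanningError and nothing moves.
- arm.sign_off(): hands the job in; it is judged then, once.
Trained networks look in the newest picture that a camera, given by its name, has taken for a name from the list of things; names that differ only in an ending like _2 or _b are one class to them, and where a whole thing is asked for, a point or a joint stands for the part that bears it (a point fixed in the world has none). Each returns a list of dicts, best first, with "p" (0 to 1); they miss things now and then, are a little off and sometimes report something else, mostly with a low value. They report only what shows in the picture. A call takes as long as a camera call. They do not tell look-alikes from the thing itself.
- cams.recognise(target, camera): "centre" ([x, y, z] in mm, in world coordinates, good to about 4 mm: the middle of the surface that is visible of it).
- cams.tip_of(target, camera): "centre" ([x, y, z] in mm, in world coordinates, good to about 4 mm: a listed point, or the origin of a listed thing).
The state is a dict: "time": time; "q": joint angles; "qvel": joint speeds; "joint_torque": joint torques, N m; "ee_pos": TCP position; "orientation": TCP orientation; "contact_force": force on the tool from outside, world axes, zero at the start; "torque": the same for the moment, N m; "width": finger opening in mm; "grip_force": force on a finger pad.
Only numpy, scipy, OpenCV 4.12 (cv2) and the standard library are available. Lean on these libraries where they do the work, as an engineer would, in place of code of your own. Each camera call takes 0.05 s, during which the arm holds its last target. There are 200 camera calls.

### The job

Make up the stand for the spare wheels. Slide the fixture's jaw open, give the wooden block a quarter turn so that its three holes stand upright, set it back square on the middle of the bed and close the jaw against it; keep it clamped from then on. Push every steel rod from the holder down through a hole of the block until it stands on the bed, one rod to a hole, and thread every loose wheel over a rod (several may share one), without disturbing the wagon, the tree or the buffer stop.

Things in the scene. Friction and masses are not known exactly. Their poses are not given: they have to be found in the camera images.
- fixture: Bench fixture with two jaws, fixed to the board. Origin at z = 0 under the middle of its bed; x runs along the 50 mm wide jaws, +y is the moving jaw's opening direction. Base plate 62 mm (x), y from -82 to +152 mm, 12 mm high; steel bed 62 x 42 mm, top z = 18 mm. Fixed jaw's inner face at y = -20 mm; moving jaw's at +20 mm plus the joint value, 14 mm thick; jaw tops z = 46 mm.
- jaw (a joint): Sliding jaw, m: 0 = its face is 40 mm from the fixed one, as against the block; grows to 0.035 as it is drawn open along the fixture's +y; goes to -0.012 with nothing between. It rubs with about 4 N and stays where it is left; pull or push it by its tab.
- jaw_tab (a point): Centre of the upright black tab on the sliding jaw, z = 40 mm: 10 mm thick along the fixture's y, 30 mm wide along its x, from z = 24 to 52 mm; 29 mm of clear space between it and the jaw (low aluminium carriage, top z = 24 mm, under that space). Axes as the fixture's.
- block: Wooden block 68 x 40 x 40 mm (90 g), origin at its centre; x along its 68 mm length (9 mm past the jaws at each end), z along its three 9.6 mm holes, which go right through and are chamfered 1.5 mm at both mouths. At the start it sits on the bed between the jaws with the holes level, facing the jaws; a quarter turn about its x, either way round, makes them upright.
- block_mid (a point): The centre of the block (20 mm above the bed when it sits there), axes as block.
- seat (a point): Point on top of the fixture's bed midway between the jaws, z = 18 mm, axes as the fixture's.
- holder: Wooden rod holder fixed to the board, 45 x 125 x 26 mm high, with three 20 mm deep holes of 9.6 mm in a row along its y, 40 mm apart (at y = -40, 0, 40 mm); origin under its centre on the board.
- hole1 (a point): Middle of one of the block's three holes, on the hole's axis half-way through, at block x = -24 mm; axes as block.
- hole2 (a point): Middle of one of the block's three holes, on the hole's axis half-way through, at block x = 0 mm; axes as block.
- hole3 (a point): Middle of one of the block's three holes, on the hole's axis half-way through, at block x = 24 mm; axes as block.
- rod1_mid (a point): Centre of a plain steel rod, 8 mm in diameter, 84 mm long (30 g), both ends tapered over 5 mm to 4.4 mm; z along the rod. At the start it stands upright in the holder (its foot at z = 6 mm, centre at 48 mm). Absent in some starts.
- rod1_top (a point): Middle of the end face of that rod that is the top one at the start, 42 mm from its centre.
- rod2_mid (a point): Centre of a plain steel rod, 8 mm in diameter, 84 mm long (30 g), both ends tapered over 5 mm to 4.4 mm; z along the rod. At the start it stands upright in the holder (its foot at z = 6 mm, centre at 48 mm). Absent in some starts.
- rod2_top (a point): Middle of the end face of that rod that is the top one at the start, 42 mm from its centre.
- rod3_mid (a point): Centre of a plain steel rod, 8 mm in diameter, 84 mm long (30 g), both ends tapered over 5 mm to 4.4 mm; z along the rod. At the start it stands upright in the holder (its foot at z = 6 mm, centre at 48 mm). Absent in some starts.
- rod3_top (a point): Middle of the end face of that rod that is the top one at the start, 42 mm from its centre.
- wheel1_mid (a point): Centre of a small dark steel wheel, a plain ring 20 mm across and 9 mm thick with a 12 mm bore (15 g), lying flat on the board (centre at z = 4.5 mm); z along the bore. Absent in some starts.
- wheel2_mid (a point): Centre of a small dark steel wheel, a plain ring 20 mm across and 9 mm thick with a 12 mm bore (15 g), lying flat on the board (centre at z = 4.5 mm); z along the bore. Absent in some starts.
- wheel3_mid (a point): Centre of a small dark steel wheel, a plain ring 20 mm across and 9 mm thick with a 12 mm bore (15 g), lying flat on the board (centre at z = 4.5 mm); z along the bore. Absent in some starts.
- wagon: Bystander: open coal wagon, 29 x 108 x 27 mm, standing on the board; origin under its centre.
- tree: Bystander: model tree on a round foot, 40 x 46 x 63 mm; origin at its foot.
- stop: Bystander: buffer stop on a short track length, 40 x 82 x 28 mm; origin under its centre.
Mind the look-alikes: they are no part of the job. Leave any blue or red look-alike of the block alone.

How it is judged:
By the outcome, as a careful person would: the job done as asked, in the order asked, and still so for the second after the job is handed in, with the robot touching nothing.
Of rod1, rod2, rod3 only 2 to 3 are there at a start; the rules pass over those that are not, and their reading is None.
Of wheel1, wheel2, wheel3 only 1 to 3 are there at a start; the rules pass over those that are not, and their reading is None.
At some moment in a run one of wheel1, wheel2, wheel3 may be knocked a few centimetres aside while the robot is not near it.
It also fails if it takes over 210 s, if anything falls off the work surface, if the arm or the gripper's body presses on something with over 40 N, if the wrist force passes 120 N, or if a joint passes its speed limit or range.

## Working session

There is one attempt and no reset: what is moved stays moved. The work goes in short steps, each a Python script; the robot and the scene stay as the last script left them, time stands still between calls to the robot, and variables do not carry over. Pictures are saved under pics/ and viewed, at most 14 in all, crops included, and the job is handed in when it is done.

```bash
ls; mkdir -p pics
cat > h.py <<'E'
import numpy as np, cv2
from rig import arm, cams
def cam(n): return cams.read_camera(n)
def save(r,f,crop=None,s=1):
    im=r["img"][:,:,::-1]
    if crop: x0,y0,x1,y1=crop; im=im[y0:y1,x0:x1]
    cv2.imwrite("pics/"+f,cv2.resize(im,None,fx=s,fy=s,interpolation=cv2.INTER_CUBIC))
def ray(r,uv,z):
    R=cv2.Rodrigues(np.array(r["rvec"],float))[0]; K=np.array(r["camera_matrix"]); t=np.array(r["tvec"],float).ravel()
    c=-R.T@t; d=R.T@np.linalg.inv(K)@np.array([uv[0],uv[1],1.]); return c+d*(z-c[2])/d[2]
def proj(r,P): return cv2.projectPoints(np.array(P,float).reshape(-1,3),np.array(r["rvec"],float),np.array(r["tvec"],float),np.array(r["camera_matrix"]),None)[0].reshape(-1,2)
E
python3 - <<'E'
from h import *
for c in("scene","side","wrist"):
    r=cam(c); save(r,c+"0.png")
    for n in ("fixture","block","holder","jaw_tab","block_mid","hole1","rod1_mid","rod1_top","wheel1_mid","wagon","tree","stop"):
        o=cams.tip_of(n,c)
        print(c,n,[(np.round(d["centre"]).tolist(),round(d["p"],2),np.round(proj(r,d["centre"])[0]).tolist()) for d in o[:5]])
print(arm.observe())
E
```

```text
pics
scene fixture [([493.0, 74.0, -1.0], 0.75, [334.0, 212.0])]
scene block [([490.0, 74.0, 34.0], 0.85, [336.0, 200.0]), ([370.0, 64.0, 23.0], 0.75, [382.0, 216.0]), ([613.0, 28.0, 22.0], 0.75, [306.0, 186.0])]
scene holder [([452.0, 380.0, -1.0], 0.66, [261.0, 284.0]), ([454.0, 341.0, 50.0], 0.58, [272.0, 250.0])]
scene jaw_tab [([481.0, 144.0, 40.0], 0.83, [322.0, 210.0]), ([490.0, 75.0, -1.0], 0.73, [335.0, 213.0]), ([489.0, 77.0, 17.0], 0.43, [335.0, 207.0])]
scene block_mid [([374.0, 65.0, 23.0], 0.74, [380.0, 215.0]), ([494.0, 73.0, 38.0], 0.59, [334.0, 198.0]), ([611.0, 28.0, 16.0], 0.56, [307.0, 189.0])]
scene hole1 [([470.0, 75.0, 38.0], 0.94, [342.0, 201.0]), ([494.0, 78.0, 41.0], 0.83, [333.0, 198.0]), ([367.0, 64.0, 19.0], 0.72, [383.0, 217.0]), ([675.0, 312.0, -1.0], 0.7, [208.0, 233.0]), ([598.0, 48.0, 20.0], 0.63, [306.0, 191.0])]
scene rod1_mid [([456.0, 341.0, 50.0], 0.59, [272.0, 250.0])]
scene rod1_top [([456.0, 334.0, 91.0], 0.64, [273.0, 229.0])]
scene wheel1_mid []
scene wagon [([318.0, 247.0, -3.0], 0.72, [361.0, 273.0])]
scene tree [([674.0, 312.0, 0.0], 0.5
[... 1755 characters left out ...]
   1.32065755e+00, -6.65940906e-02]), 'qvel': array([ 0.00128926, -0.00059631,  0.00112506, -0.00049304, -0.00020508,
        0.00033429]), 'joint_torque': array([ 2.01750227e-04, -5.31654131e+01, -3.52919555e+01,  7.09537114e-02,
        2.12118466e-02,  7.55936071e-06]), 'ee_pos': array([207.99242369, 509.16480941, 167.75860743]), 'orientation': array([[-9.25740625e-01,  3.78159087e-01,  2.98615386e-05],
       [ 3.78159088e-01,  9.25740623e-01,  5.36902700e-05],
       [-7.34057580e-06,  6.09956763e-05, -9.99999998e-01]]), 'contact_force': array([-0.07960292,  0.16813803, -0.49782893]), 'torque': array([ 0.01795508, -0.09809607,  0.04165576]), 'grip_force': 0.0, 'width': 93.8757893939079}
```

View pics/scene0.png

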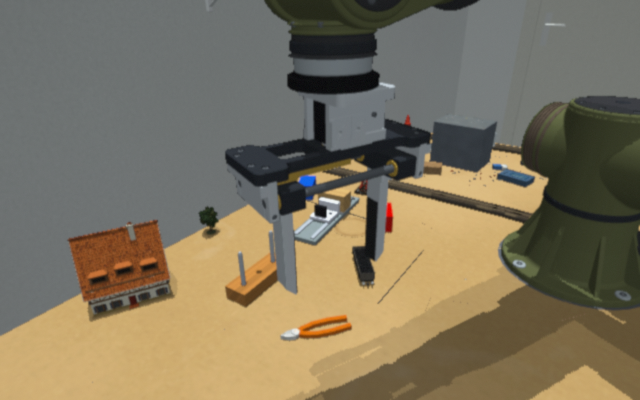

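View pics/side0.png

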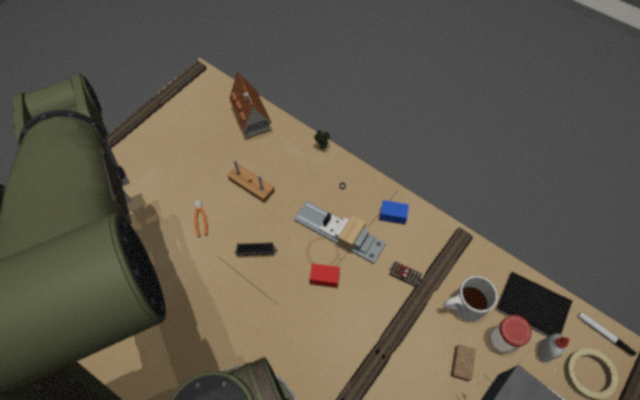

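The pictures show the tan block in the fixture at side px (351,233). A red look-alike lies at (323,275) and a blue one at (394,212). The holder with two rods is at (250,182) and one wheel at (342,185). Next I look from above with the wrist camera.

```bash
cat >> h.py <<'E'
def down(yaw,flip=False):
    y=np.array([-np.sin(yaw),np.cos(yaw),0]); 
    if flip: y=-y
    z=np.array([0,0,-1.]); return np.column_stack([np.cross(y,z),y,z])
E
python3 - <<'E'
from h import *
for f in(0,1): print(f,arm.inverse_kinematics([480,80,250],down(.155,f)))
arm.goto([440,95,260],down(.155,1) if arm.inverse_kinematics([480,80,250],down(.155)) is None else down(.155))
r=cam("wrist"); save(r,"w1.png"); print(ray(r,(320,200),20))
for n in ("fixture","jaw_tab","block_mid","hole1","seat","rod1_top","wheel1_mid"):
    print(n,[(np.round(d["centre"],1).tolist(),round(d["p"],2),np.round(proj(r,d["centre"])[0]).tolist()) for d in cams.tip_of(n,"wrist")[:5]])
r=cam("scene"); save(r,"s1.png")
for c in("scene","side"):
    if c=="side": r=cam(c)
    for n in ("holder","rod1_top","rod1_mid","wheel1_mid"):
        print(c,n,[(np.round(d["centre"],1).tolist(),round(d["p"],2),np.round(proj(r,d["centre"])[0]).tolist()) for d in cams.tip_of(n,c)[:5]])
print(arm.observe()["time"],arm.observe()["q"], ray(r,(342,185),4.5))
E
```

```text
0 [ 8.98650476e-02  1.03788196e-01  1.56567367e+00 -4.44089210e-16
  1.47213078e+00 -1.63593128e+00]
1 [ 8.98650476e-02  1.03788196e-01  1.56567367e+00 -4.44089210e-16
  1.47213078e+00  1.50566137e+00]
[484.64861262 102.92744147  20.        ]
fixture [([490.0, 77.2, 1.7], 0.6, [304.0, 198.0])]
jaw_tab [([486.6, 144.5, 37.3], 0.98, [347.0, 208.0])]
block_mid [([366.4, 64.0, 17.6], 0.95, [306.0, 118.0]), ([609.8, 26.6, 18.0], 0.9, [262.0, 265.0]), ([493.7, 76.2, 37.4], 0.66, [301.0, 206.0])]
hole1 [([490.3, 75.0, 34.1], 0.92, [301.0, 203.0]), ([356.6, 84.8, 17.2], 0.91, [321.0, 113.0]), ([379.4, 44.0, 19.8], 0.78, [291.0, 125.0]), ([368.2, 61.4, 19.5], 0.76, [304.0, 119.0]), ([520.7, 82.3, 35.9], 0.75, [303.0, 223.0])]
seat [([489.9, 77.7, 19.1], 0.84, [303.0, 201.0])]
rod1_top [([457.5, 338.1, 88.7], 0.69, [497.0, 220.0])]
wheel1_mid []
scene holder [([455.9, 380.8, 0.4], 0.79, [259.0, 283.0]), ([517.9, 78.5, 37.2], 0.71, [325.0, 197.0])]
scene rod1_top [([452.8, 336.8, 93.2], 0.69, [273.0, 229.0]), ([494.7, 73.1, 39.4], 0.18, [334.0, 197.0])]
scene rod1_mid [([452.6, 338.8, 50.6], 0.62, [274.0, 249.0])]
scene wheel1_mid []
side holder []
side rod1_top []
side rod1_mid []
side wheel1_mid [([601.8, 181.8, 2.3], 0.24, [342.0, 186.0])]
4.6083 [ 1.31215120e-01  1.40095946e-02  1.63792136e+00  3.64554136e-05
  1.48969148e+00 -1.59456076e+00] [602.13994011 183.49397442   4.5       ]
```

View pics/w1.png

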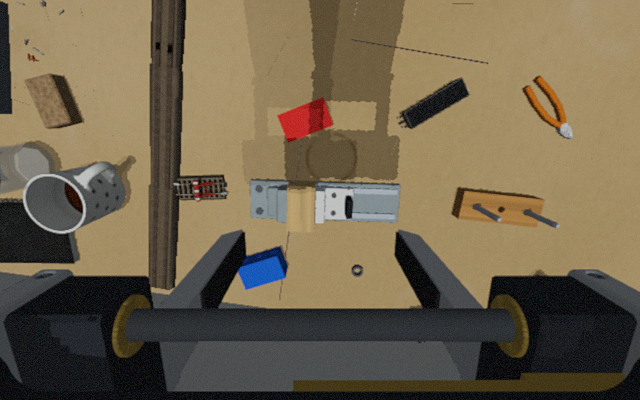

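View pics/s1.png

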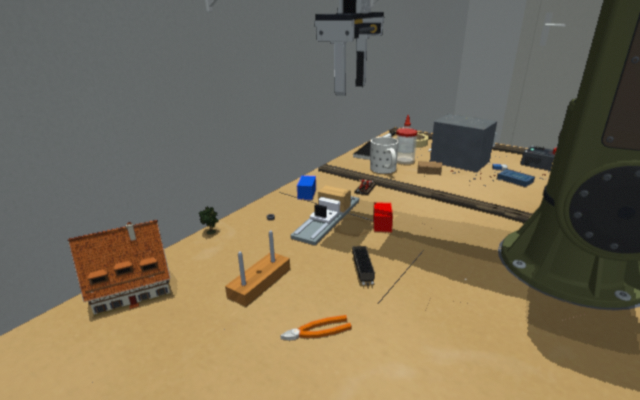

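One loose wheel at wrist px (357,270) and two rods at (486,212) and (541,218). The tan block with the jaws is at (301,205), and the red (305,118) and blue (262,268) blocks are look-alikes. Next a closer view to refine the fixture pose.

Run:
```python
from h import *
arm.goto([455,95,150],down(.155))
r=cam("wrist"); save(r,"w2.png",(150,100,500,340),2.2)
for n in ("fixture","jaw_tab","block_mid","seat"):
    print(n,[(np.round(d["centre"],1).tolist(),round(d["p"],2),np.round(proj(r,d["centre"])[0]).tolist()) for d in cams.tip_of(n,"wrist")[:5]])
np.save("w2.npy",r,allow_pickle=True)
R=cv2.Rodrigues(np.array(r["rvec"],float))[0]; print("cam",-R.T@np.array(r["tvec"],float).ravel(), R[2])
```

```text
fixture [([453.2, 378.0, 0.7], 0.59, [542.0, 215.0]), ([315.5, 239.9, 0.3], 0.33, [466.0, 82.0])]
jaw_tab [([487.2, 146.0, 38.1], 0.96, [359.0, 223.0]), ([449.1, 419.2, 46.0], 0.71, [606.0, 229.0])]
block_mid [([365.9, 62.4, 17.8], 0.76, [303.0, 102.0]), ([492.7, 74.9, 34.6], 0.75, [297.0, 217.0]), ([611.4, 25.2, 19.6], 0.71, [247.0, 295.0]), ([453.7, 338.0, 45.3], 0.49, [535.0, 222.0])]
seat []
cam [381.55840546  83.55862485 368.42225571] [ 0.2569303   0.04070287 -0.96557242]
```

View pics/w2.png

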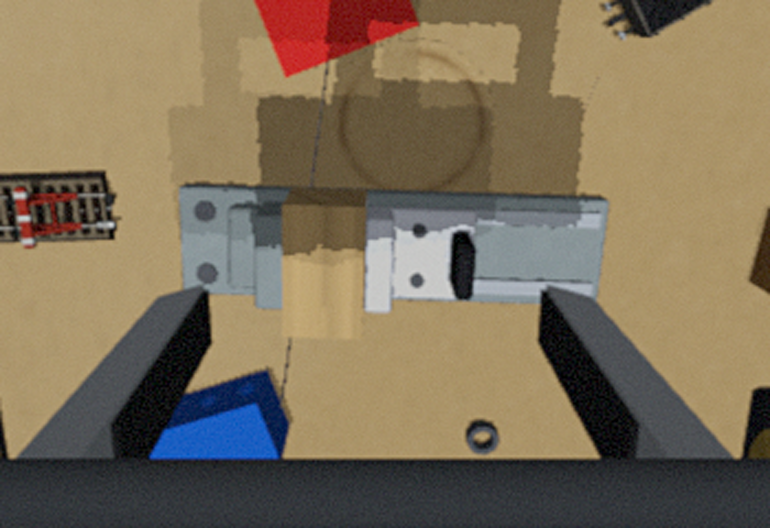

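The block top spans crop px (283–362, 200–337), the moving jaw (365–391), and the tab is at (462,265). I fit the fixture pose to these corners.

Run:
```python
from h import *
from scipy.optimize import least_squares
r=np.load("w2.npy",allow_pickle=True).item()
px=np.array([(184,292),(601,301),(283,336),(362,338),(391,312),(365,312),(181,185)])/2.2+[150,100]
L=np.array([(31,-82,12),(31,152,12),(34,-20,58),(34,20,58),(25,34,46),(25,20,46),(-31,-82,0)],float)
def W(p):
    c,s=np.cos(p[2]),np.sin(p[2]); return L@np.array([[c,-s,0],[s,c,0],[0,0,1]]).T+[p[0],p[1],0]
f=lambda p:(proj(r,W(p))-px).ravel()
s=least_squares(f,[493,75,.15],loss="soft_l1"); print(s.x,s.fun.reshape(-1,2).round(1))
print("wheel",ray(r,np.array((482,436))/2.2+[150,100],9))
# IK for tilts about fixture x
yaw=s.x[2]; fx=np.array([np.cos(yaw),np.sin(yaw),0]);fy=np.array([-fx[1],fx[0],0])
q=arm.observe()["q"]
for flip in(1,-1):
  for t in range(-60,61,15):
    a=np.deg2rad(t); z=np.array([0,0,-1.])*np.cos(a)+fy*np.sin(a); y=fx*flip; R=np.column_stack([np.cross(y,z),y,z])
    res=[arm.inverse_kinematics(np.array([s.x[0],s.x[1],h])+19*z,R) for h in(38,130)]
    print(flip,t,[None if k is None else np.round(k,2) for k in res])
```

```text
[4.92318777e+02 7.58982546e+01 1.42907114e-01] [[ 0.   1.7]
 [-1.7  0. ]
 [ 0.1  0.2]
 [ 0.5 -0.3]
 [-0.1 -0.1]
 [-0.6 -0.3]
 [ 1.  -0.5]]
wheel [598.3093408 184.103558    9.       ]
1 -60 [array([ 0.55,  0.73,  1.66, -0.93,  1.44,  0.89]), array([ 0.55,  0.57,  1.66, -0.92,  1.54,  0.75])]
1 -45 [array([ 0.47,  0.59,  1.72, -0.78,  1.26,  0.75]), array([ 0.47,  0.44,  1.69, -0.75,  1.39,  0.61])]
1 -30 [array([ 0.36,  0.47,  1.77, -0.58,  1.1 ,  0.54]), array([ 0.36,  0.34,  1.71, -0.54,  1.27,  0.43])]
1 -15 [array([ 0.23,  0.4 ,  1.8 , -0.31,  0.99,  0.26]), array([ 0.23,  0.27,  1.73, -0.28,  1.19,  0.2 ])]
1 0 [array([ 0.08,  0.37,  1.81, -0.  ,  0.96, -0.06]), array([ 0.08,  0.24,  1.73, -0.  ,  1.17, -0.06])]
1 15 [array([-0.07,  0.39,  1.8 ,  0.3 ,  1.02, -0.38]), array([-0.07,  0.26,  1.73,  0.27,  1.22, -0.32])]
1 30 [array([-0.2 ,  0.47,  1.78,  0.54,  1.15, -0.63]), array([-0.2 ,  0.33,  1.72,  0.51,  1.32, -0.53])]
1 45 [array([-0.31,  0.58,  1.73,  0.72,  1.32, -0.82]), array([-0.31,  0.43,  1.7 ,  0.7 ,  1.46, -0.69])]
1 60 [array([-0.38,  0.72,  1.67,  0.85,  1.5 , -0.94]), array([-0.38,  0.56,  1.67,  0.85,  1.61, -0.82])]
-1 -60 [array([ 0.55,  0.73,  1.66, -0.93,  1.44, -2.26]), array([ 0.55,  0.57,  1.66, -0.92,  1.54, -2.39])]
-1 -45 [array([ 0.47,  0.59,  1.72, -0.78,  1.26, -2.4 ]), array([ 0.47,  0.44,  1.69, -0.75,  1.39, -2.53])]
-1 -30 [None, None]
-1 -15 [None, None]
-1 0 [None, None]
-1 15 [None, None]
-1 30 [array([-0.2 ,  0.47,  1.78,  0.54,  1.15,  2.51]), None]
-1 45 [array([-0.31,  0.58,  1.73,  0.72,  1.32,  2.33]), array([-0.31,  0.43,  1.7 ,  0.7 ,  1.46,  2.45])]
-1 60 [array([-0.38,  0.72,  1.67,  0.85,  1.5 ,  2.2 ]), array([-0.38,  0.56,  1.67,  0.85,  1.61,  2.33])]
```

```bash
cat >> h.py <<'E'
F=np.array([492.3,75.9]); YAW=0.143
fx=np.array([np.cos(YAW),np.sin(YAW),0]);fy=np.array([-fx[1],fx[0],0])
def L(x,y,z): return np.array([F[0],F[1],0])+x*fx+y*fy+np.array([0,0,z])
def tilt(deg,flip=1):
    a=np.deg2rad(deg); z=np.array([0,0,-1.])*np.cos(a)+fy*np.sin(a); y=fx*flip
    return np.column_stack([np.cross(y,z),y,z])
def st():
    o=arm.observe(); return round(o["time"],1),o["ee_pos"].round(1),o["contact_force"].round(1),round(o["width"],1),round(o["grip_force"],1)
E
python3 - <<'E'
from h import *
arm.grip(24,20)
arm.goto(L(0,68,100),down(YAW))
print(arm.move_l(L(0,68,30),120,contact_N=8),st())
arm.grip(5,25); print(st())
print(arm.move_l(L(0,102,30),60),st())
arm.grip(30); print(st())
arm.move_l(L(0,102,110),200)
arm.goto(L(-40,25,170),down(YAW))
r=cam("wrist"); save(r,"w3.png",(150,100,500,340),2.2)
print([(np.round(d["centre"],1).tolist(),round(d["p"],2)) for d in cams.tip_of("jaw_tab","wrist")[:3]],L(0,102,40))
E
```

```text
False (7.7, array([483.2, 143.1,  31. ]), array([-0.1, -0.2,  0.6]), 24.2, 0.0)
(8.2, array([482.6, 143.2,  30.1]), array([0.4, 0.8, 0.6]), 5.2, 0.0)
False (8.9, array([477.7, 176.9,  30. ]), array([ 1.2, -0.5,  0.4]), 5.0, 0.0)
(9.5, array([477.8, 176.8,  30. ]), array([-0.6, -0.2, -0. ]), 30.3, 0.0)
[([485.4, 146.2, 40.3], 0.57)] [477.76366072 176.85887698  40.        ]
```

View pics/w3.png

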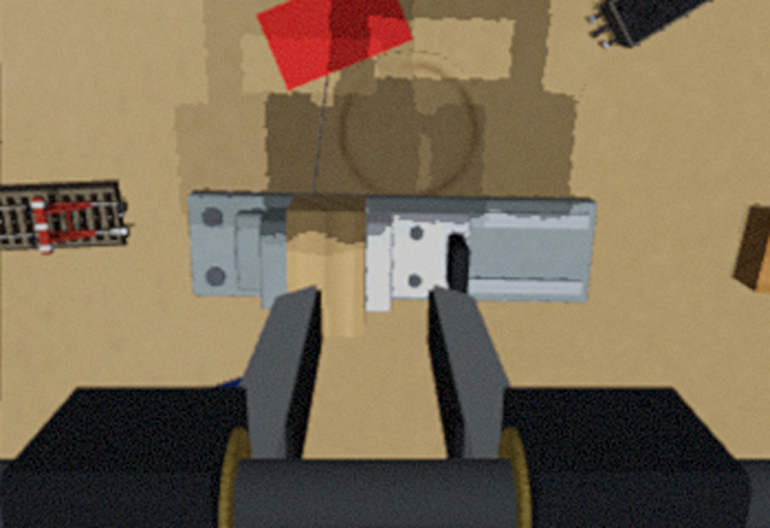

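Run:
```python
from h import *
r=cam("wrist"); o=arm.observe(); print(proj(r,o["ee_pos"]),(np.array((375,290))/2.2+[150,100]))
R=o["orientation"];p=o["ee_pos"]
for y in (-15,15,-27,27): print(proj(r,p+R[:,1]*y))
arm.goto(L(0,68,100),down(YAW))
r=cam("wrist"); save(r,"w4.png",(200,120,460,320),3)
p=arm.observe()["ee_pos"];print(p,proj(r,[p,L(0,68,52),L(0,68,24)]))
r=cam("scene"); save(r,"s4.png",(240,120,420,280),4)
print(st(), proj(r,[p,L(0,68,52)]))
```

```text
[[319.84507204 222.72071212]] [320.45454545 231.81818182]
[[299.8521964 222.7016446]]
[[339.83668357 222.73977844]]
[[283.85698564 222.68638972]]
[[355.82906272 222.75503062]]
[482.5733094  143.14212723 100.59421882] [[319.11559745 223.68160293]
 [319.32339181 206.11027657]
 [319.38007866 198.43979492]]
(11.2, array([482.9, 143. , 101.2]), array([ 0.2, -0. ,  0.4]), 29.9, 0.0) [[320.86173695 184.93800385]
 [321.15771874 204.83308643]]
```

View pics/s4.png

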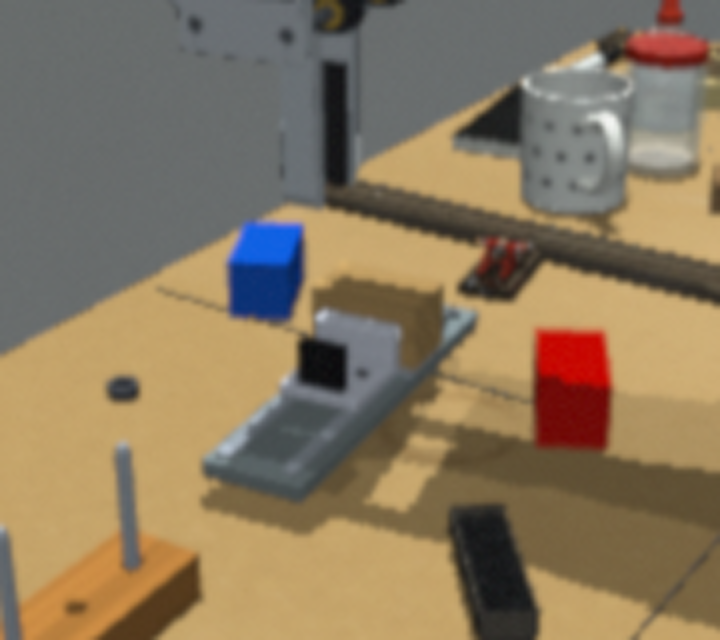

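View pics/w4.png

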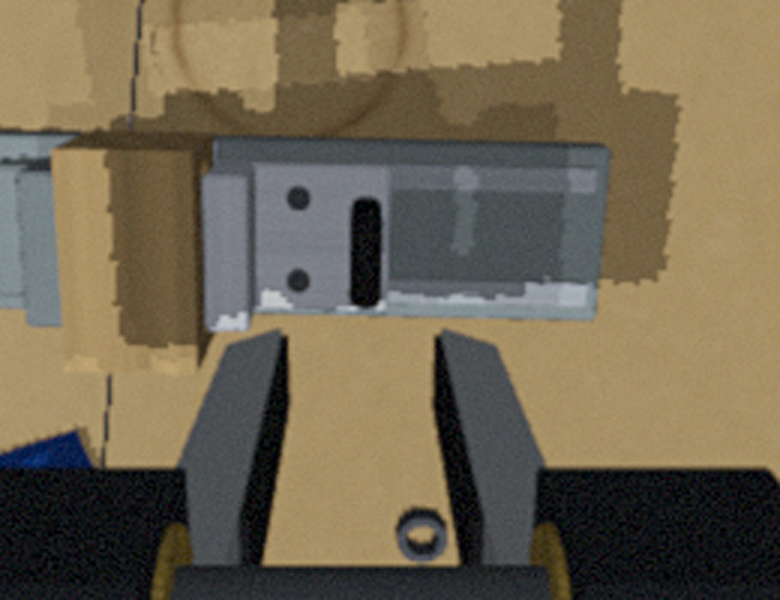

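The scene crop shows the fingertips about 15 px above where the reported TCP projects. The wrist view agrees, and that also explains why the grip missed the tab: the real tips sit higher than reported. I check this with a touch on the bare board.

Run:
```python
from h import *
r=cam("wrist");o=arm.observe();p=o["ee_pos"]
rs=cam("scene")
for d in(0,10,20,30): print(d,proj(r,p+[0,0,d])[0],proj(rs,p+[0,0,d])[0])
arm.goto([425,195,60],down(YAW))
arm.grip(5)
print(arm.move_l([425,195,12],60,contact_N=6),st())
print(arm.move_l([425,195,-30],20,contact_N=6),st())
arm.move_l([425,195,60],100)
```

```text
0 [319.5008615  222.88937461] [320.77947251 184.51646561]
10 [319.48448377 227.44940046] [320.71004372 180.29764157]
20 [319.46659841 232.42919203] [320.63989181 176.03487733]
30 [319.4469872  237.88950706] [320.56900542 171.72748284]
False (13.3, array([425.2, 195.1,  12.3]), array([-0.8,  0.3,  0.3]), 4.7, 0.0)
False (15.6, array([425.1, 195. , -29.9]), array([-0.1,  0.5,  0.3]), 5.7, 0.0)
```

Run:
```python
from h import *
arm.move_l([425,195,-28],150)
print(arm.move_l([425,195,-60],15,contact_N=5),st())
r=cam("scene"); p=arm.observe()["ee_pos"]; save(r,"s5.png",(220,140,420,290),4)
print(proj(r,[p,p*[1,1,0]]))
arm.move_l([425,195,60],100)
```

```text
True (18.3, array([425. , 195. , -37.4]), array([-0.8,  0.1,  7. ]), 4.8, 3.3)
[[329.80501259 257.27731552]
 [329.71824504 242.57322541]]
```

View pics/s5.png

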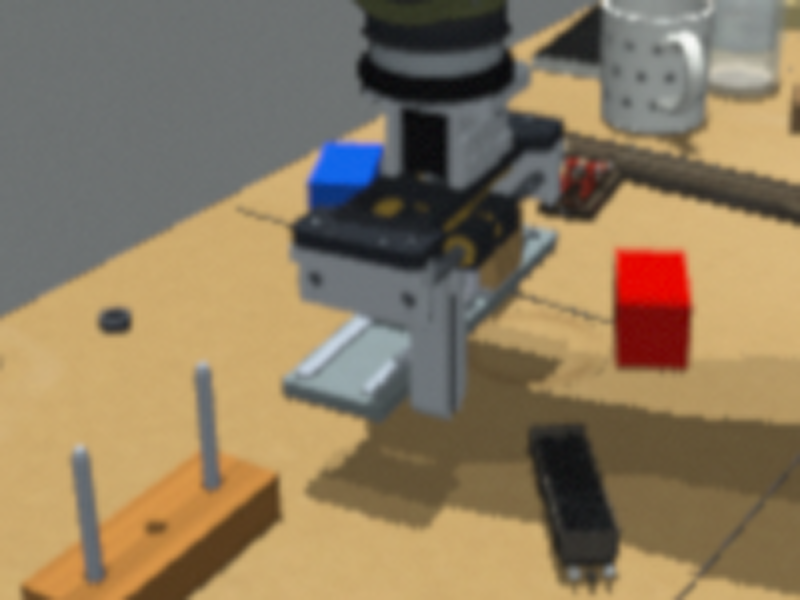

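The touch shows the fingertips about 37 mm behind the reported TCP. I add that correction and open the jaw again.

```bash
cat >> h.py <<'E'
D=37.0
def tcp(tip,R): return np.asarray(tip,float)+D*R[:,2]     # true fingertip -> reported TCP
def G(tip,R): arm.goto(tcp(tip,R),R)
def M(tip,v=150,c=None):
    R=arm.observe()["orientation"]; return arm.move_l(tcp(tip,R),v,contact_N=c)
E
python3 - <<'E'
from h import *
arm.grip(24,25)
G(L(0,68,90),down(YAW))
print(M(L(0,68,30),100,8),st())
arm.grip(5); print(st())
print(M(L(0,102.5,30),60),st())
arm.grip(24); print(st())
M(L(0,102.5,110),200)
R=tilt(-45); arm.grip(93)
G(L(0,0,110)+19*R[:,2],R)
r=cam("scene"); save(r,"s6.png",(220,60,480,280),3)
g=arm.observe()
p=g["ee_pos"]-D*R[:,2]
print(st(),proj(r,[p+47*R[:,1],p-47*R[:,1],g["ee_pos"]+[0,0,37]]))
E
```

```text
False (21.1, array([482.8, 143.5,  -6.5]), array([-0. ,  0.2,  0.9]), 24.2, 0.0)
(21.5, array([482.8, 144.7,  -6.4]), array([-1.7, 11.9,  2.3]), 10.1, 25.0)
False (22.2, array([478.6, 178.1,  -6.4]), array([4. , 4.5, 2.6]), 9.6, 25.0)
(22.7, array([477.6, 177.3,  -7.1]), array([-0. ,  0.6,  0. ]), 24.4, 0.0)
(26.2, array([498. ,  36.7,  70.5]), array([ 0.2, -0.4, -0.7]), 93.0, 0.0) [[318.71421545 170.61838503]
 [355.09588127 176.9683824 ]
 [341.14146623 165.73158006]]
```

View pics/s6.png

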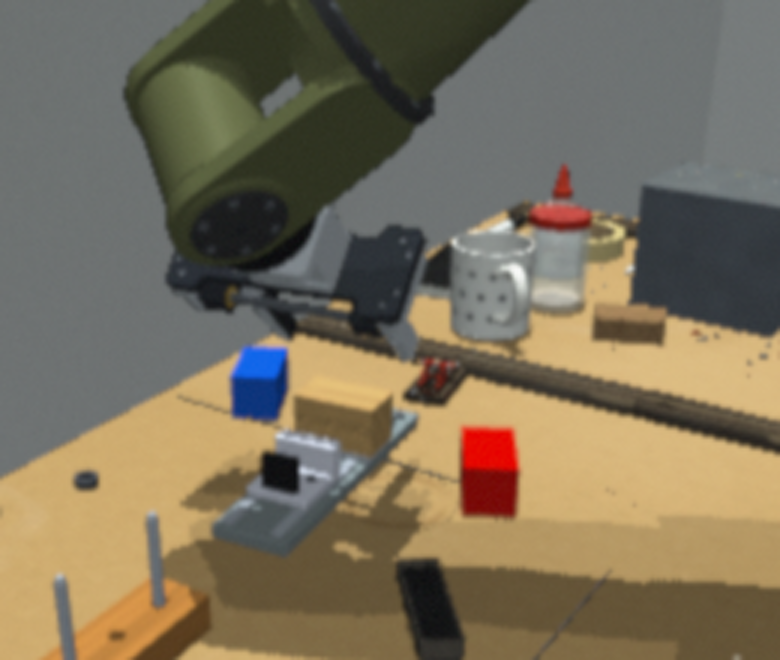

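The tab was gripped and drawn out, and the tilted tips match the tool-length correction (predicted px (355,177), seen (355,179)). Next: grasp the block tilted, lift it and turn it to the other tilt.

Run:
```python
from h import *
R=tilt(-45)
print(M(L(0,1,38)+19*R[:,2],90,8),st())
arm.grip(60,15); print(st()); arm.grip(60,45); print(st())
print(M(L(0,1,110)+19*R[:,2],100),st())
for t in(-15,15,45):
    R=tilt(t); G(L(0,1,110)+19*R[:,2],R)
print(st())
r=cam("scene"); save(r,"s7.png",(240,120,420,270),4)
```

```text
False (27.2, array([498.1,  37.8,  -1.2]), array([-0.9, -0.6,  0.3]), 93.2, 0.0)
(27.7, array([497.9,  37.7,  -1.4]), array([-0.9,  0.3,  1.7]), 68.0, 15.0)
(27.9, array([497.9,  37.7,  -1.4]), array([-1. ,  0.7,  4.7]), 67.7, 44.9)
False (28.8, array([497.5,  37.6,  69.9]), array([ 0.8, -0.1, -0.7]), 67.7, 44.9)
(30.4, array([485.5, 116.4,  69.2]), array([ 0.9,  0.3, -1.5]), 67.8, 44.9)
```

View pics/s7.png

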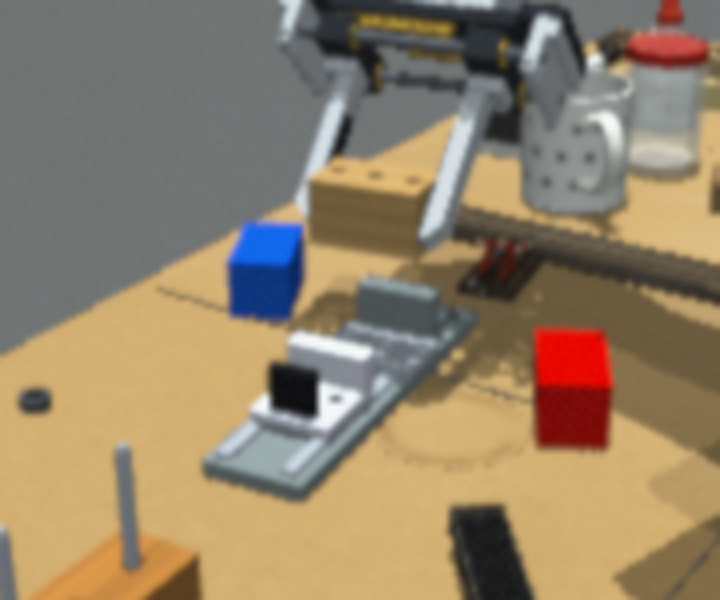

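The block is turned with its holes up, and the jaw stands open. The wheel has been knocked from crop (122,388) to (35,400), so I will find it again later. Next I set the block down and close the jaw.

Run:
```python
from h import *
R=tilt(45)
M(L(0,5,110)+19*R[:,2],100)
M(L(0,5,46)+19*R[:,2],90,10); print(st())
print(M(L(0,5,34)+19*R[:,2],25,10),st())
arm.grip(76,20); print(st()); arm.grip(92)
M(L(0,5,120)+19*R[:,2],150)
arm.grip(24,30)
G(L(0,103,100),down(YAW)); M(L(0,103,30),120,8); print(st())
arm.grip(5); print(st())
print(M(L(0,76,30),60,15),st())
print(M(L(0,62,30),20,14),st())
arm.hold(.3);print(st())
arm.grip(24); print(st())
M(L(0,68,110),200)
G(L(-30,0,160),down(YAW))
r=cam("wrist"); save(r,"w8.png",(180,80,480,300),2.6)
np.save("w8.npy",r,allow_pickle=True); print(st())
```

```text
(31.6, array([486.1, 120. ,   6.7]), array([ 0.2, -0.2, -0.9]), 67.9, 44.9)
True (32.0, array([486. , 120. ,  -0.6]), array([-0.7, -0.7,  3.3]), 67.7, 45.0)
(32.3, array([485.8, 120. ,  -0.9]), array([-0.1,  0.4, -1. ]), 75.8, 0.0)
(36.1, array([477.9, 177.6,  -6.6]), array([ 0.4, -0.3,  0.3]), 24.5, 0.0)
(36.5, array([477.9, 178. ,  -6.4]), array([-0.3, -0.6,  5.6]), 9.8, 30.0)
False (37.1, array([481.3, 150.8,  -6.5]), array([-4.7, -4.5, 10.3]), 10.0, 30.0)
True (37.6, array([482. , 144.7,  -6.4]), array([-1.8,  3.5,  4.7]), 9.7, 30.0)
(37.9, array([482. , 144.7,  -6.4]), array([-0.7,  1.3,  5.3]), 10.0, 30.0)
(38.3, array([481.8, 144.3,  -6.9]), array([0.1, 1.1, 0.7]), 24.2, 0.0)
(39.4, array([462.1,  71.8, 121.6]), array([-0.3, -0.4, -0.8]), 23.8, 0.0)
```

View pics/w8.png

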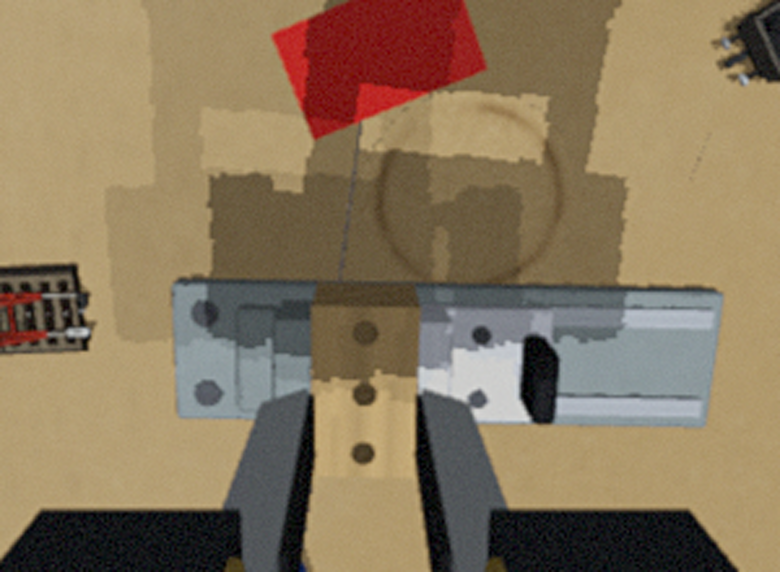

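The block stands clamped with its holes upright, at crop px (365,332), (364,394) and (363,453). Next I measure the holes, and then the rods from the same relative viewpoint so that camera bias cancels.

```bash
cat >> h.py <<'E'
def rodfit(r,xy,z0=27,z1=90,rad=4.0,span=12):
    """best (x,y) of an upright grey rod: overlap of its projected outline with low-saturation pixels"""
    im=cv2.resize(r["img"],None,fx=3,fy=3,interpolation=cv2.INTER_CUBIC)
    hsv=cv2.cvtColor(im,cv2.COLOR_RGB2HSV); m=(hsv[:,:,1]<75).astype(np.float32)
    t=np.linspace(0,2*np.pi,16,endpoint=False); ci=np.c_[np.cos(t),np.sin(t)]
    def sc(x,y):
        P=np.vstack([np.c_[ci*rr+[x,y],np.full(16,z)] for rr,z in((rad,z0),(rad,z1-5),(2.2,z1))])
        pp=(proj(r,P)*3+1).astype(np.int32)
        k=np.zeros(m.shape,np.uint8); cv2.fillConvexPoly(k,cv2.convexHull(pp),1)
        o=cv2.dilate(k,np.ones((9,9)))-k
        return m[k>0].mean()-m[o>0].mean()
    best=(-9,*xy)
    for step,n in((2,span//2),(.5,4)):
        c=best[1:]; best=max((sc(c[0]+i*step,c[1]+j*step),c[0]+i*step,c[1]+j*step) for i in range(-n,n+1) for j in range(-n,n+1))
    return np.round(best,2)
E
python3 - <<'E'
from h import *
r=np.load("w8.npy",allow_pickle=True).item()
for u in((365,332),(364,394),(363,453)): 
    w=ray(r,np.array(u)/2.6+[180,80],58); d=w[:2]-F; print("hole",w.round(1),"local",(d@fx[:2]).round(1),(d@fy[:2]).round(1))
for d in cams.tip_of("hole1","wrist")[:6]:
    w=np.array(d["centre"]); q=w[:2]-F; print(w.round(1),round(d["p"],2),"local",(q@fx[:2]).round(1),(q@fy[:2]).round(1))
off=L(-30,0,0)-L(0,0,0)
G(np.array([455,365,192])+off,down(YAW))
r=cam("wrist"); np.save("w9.npy",r,allow_pickle=True)
print([(np.round(d["centre"],1).tolist(),round(d["p"],2)) for d in cams.tip_of("rod1_top","wrist")[:4]])
for g in((456,339),(452,420)): print(rodfit(r,g))
r=cam("side"); np.save("sd9.npy",r,allow_pickle=True)
print([(np.round(d["centre"],1).tolist(),round(d["p"],2)) for d in cams.tip_of("wheel1_mid","side")[:4]])
for g in((456,339),(452,420)): print("side",rodfit(r,g))
r=cam("scene"); np.save("sc9.npy",r,allow_pickle=True)
print("wheel scene",ray(r,np.array((35,400))/4+[240,120],4.5),[(np.round(d["centre"],1).tolist(),round(d["p"],2)) for d in cams.tip_of("wheel1_mid","scene")[:4]])
for g in((456,339),(452,420)): print("scene",rodfit(r,g))
print(st())
E
```

```text
hole [468.8  72.9  58. ] local -23.7 0.4
hole [492.9  76.   58. ] local 0.6 0.0
hole [516.9  79.1  58. ] local 24.8 -0.4
[491.9  72.6  35.7] 0.96 local -0.9 -3.2
[516.5  80.3  38. ] 0.94 local 24.6 0.9
[369.8  61.4  18.9] 0.6 local -123.3 3.1
[595.9  49.8  21.1] 0.58 local 98.8 -40.6
[([456.0, 339.6, 90.6], 0.68)]
[  0.74 455.   340.5 ]
[  0.81 453.   420.  ]
[([492.9, 74.2, 34.4], 0.75)]
side [  0.69 458.   339.  ]
side [  0.72 454.   420.  ]
wheel scene [633.71953784 224.44271195   4.5       ] [([674.7, 312.7, 1.7], 0.18)]
scene [  0.85 455.   340.5 ]
scene [  0.81 453.   419.5 ]
(40.8, array([425.7, 360.1, 155.1]), array([-0.2, -0.6, -0.7]), 24.1, 0.0)
```

```bash
cat >> h.py <<'E'
YB=0.13
by=np.array([-np.sin(YB),np.cos(YB),0]); bx=np.array([np.cos(YB),np.sin(YB),0])
HOLES=[np.array([468.8,72.9,0])+1.2*by,np.array([492.9,76.0,0])+1.2*by,np.array([516.9,79.1,0])+1.2*by]
def tipnow():
    o=arm.observe(); return o["ee_pos"]-D*o["orientation"][:,2]
Z=lambda z:np.array([0,0,z])
def rod(xy,hole):
    R=down(YB); P=np.array([*xy,0.])
    arm.grip(30,30); G(P+Z(150),R); M(P+Z(110),150); print("approach contact",M(P+Z(52),90,6))
    a=tipnow(); arm.grip(4,8); b=tipnow(); arm.grip(4,35); arm.hold(.2); c=tipnow()
    print("shift on grip by",round(float((b-a)@by),2),round(float((c-a)@by),2),st())
    M(P+Z(165),120); print(st())
    H=HOLES[hole]; G(H+Z(165),R); M(H+Z(113),150)
    for i,(dx,dy) in enumerate([(0,0),(1.5,0),(-1.5,0),(0,1.5),(0,-1.5),(2,2),(-2,2),(2,-2),(-2,-2),(3.2,0),(-3.2,0),(0,3.2),(0,-3.2)]):
        Q=H+dx*bx+dy*by
        M(Q+Z(112),80)
        hit=M(Q+Z(63),45,7); z=tipnow()[2]
        print(i,dx,dy,hit,st())
        if z<72: return True
    return False
E
python3 - <<'E'
from h import *
print(rod((455,340.5),0))
E
```

```text
approach contact False
shift on grip by -0.15 -0.15 (43.6, array([455.1, 340.5,  15.1]), array([ 0.6, -0.6,  3.9]), 7.2, 35.0)
(44.7, array([454.6, 340.3, 127.1]), array([ 0.6, -0.5,  0.1]), 7.0, 35.0)
0 0 0 True (47.5, array([468.2,  73.5,  27. ]), array([-0.8, -1.9,  4.7]), 6.8, 35.0)
True
```

Rod 1 went in on the first try, down to the expected depth. Now the second rod.

Run:
```python
from h import *
p=tipnow(); arm.grip(14); arm.grip(30); M(p+Z(100),150)
ok=rod((453,420),2); print(ok)
if ok:
    p=tipnow(); arm.grip(14); arm.grip(30); M(p+Z(100),150)
    # look at the wheel, from beside it
    G([595,215,200],down(YB))
    r=cam("wrist"); np.save("w10.npy",r,allow_pickle=True)
    print([(np.round(d["centre"],1).tolist(),round(d["p"],2)) for d in cams.tip_of("wheel1_mid","wrist")[:4]],proj(r,[633,224,4.5]),st())
    a=r["img"]; b=cam("scene")["img"]
    cv2.imwrite("pics/m10.png",np.vstack([cv2.resize(b[100:300,200:420],None,fx=2,fy=2)[:,:,::-1][:,:440], cv2.resize(a[100:300,150:480],(440,200))[:,:,::-1]]))
```

```text
approach contact False
shift on grip by -0.1 -0.11 (52.8, array([453.1, 420.1,  15.2]), array([0.5, 0.8, 2.6]), 6.9, 35.0)
(53.9, array([452.7, 419.7, 127.1]), array([-0.1,  0.1, -0.1]), 7.1, 35.0)
0 0 0 True (56.9, array([517. ,  79.7,  27. ]), array([-0.1, -1.5,  4.4]), 7.3, 35.0)
True
[([469.0, 71.0, 102.2], 0.45)] [[323.26820395 212.20133861]] (59.3, array([594.6, 213.7, 162.4]), array([ 0.8, -0.7,  0.1]), 29.9, 0.0)
```

View pics/m10.png

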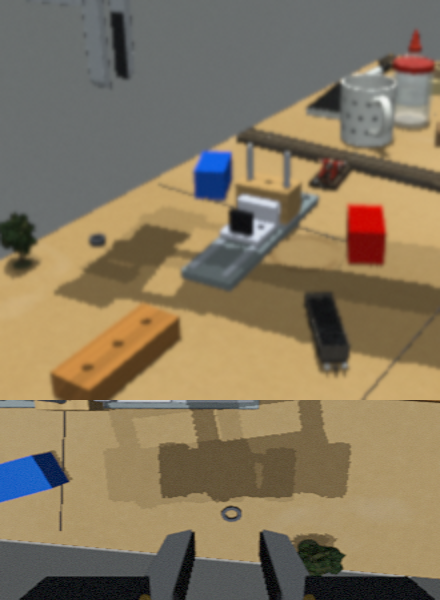

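Both rods stand in the block. The wheel is now at wrist px (323,214). Next I refine its position by blob centroid and grasp it.

```bash
cat >> h.py <<'E'
def wheelpos(r,xy,z=7):
    u=proj(r,[*xy,4.5])[0]; s=6; x0,y0=(u-22).astype(int)
    g=cv2.resize(cv2.cvtColor(r["img"][y0:y0+44,x0:x0+44],cv2.COLOR_RGB2HSV),None,fx=s,fy=s,interpolation=cv2.INTER_CUBIC)
    m=((g[:,:,1]<90)).astype(np.uint8)
    c,_=cv2.findContours(m,cv2.RETR_EXTERNAL,cv2.CHAIN_APPROX_NONE)
    c=max(c,key=cv2.contourArea); (cx,cy),(w,h),_=cv2.minAreaRect(c); mm=cv2.boundingRect(c)
    uv=np.array([x0+(cx+.5)/s-.5,y0+(cy+.5)/s-.5]); return ray(r,uv,z).round(1),uv.round(1),np.round(np.array(mm[2:])/s,1)
E
python3 - <<'E'
from h import *
r=np.load("w10.npy",allow_pickle=True).item()
print(wheelpos(r,(634,224.4)))
s=cam("scene"); print(wheelpos(s,(634,224.4)))
sd=cam("side"); print(wheelpos(sd,(634,224.4)))
for n,q in(("w",r),("s",s),("sd",sd)): print(n,[rodfit(q,g,60,102,span=8) for g in((468.5,73.5),(517,79.7))])
G([600,224,120],down(YB)); r=cam("wrist"); print(wheelpos(r,(634,224.4)))
E
```

```text
(array([634.3, 224. ,   7. ]), array([323.2, 213.8]), array([16. , 16.5]))
(array([691.4, 182.7,   7. ]), array([243.7, 206.2]), array([36.5, 19.3]))
(array([633.2, 225.7,   7. ]), array([336.5, 168.5]), array([44., 44.]))
w [array([  0.83, 469.  ,  72.5 ]), array([  0.76, 516.5 ,  80.2 ])]
s [array([  0.7, 466. ,  78. ]), array([  0.79, 515.  ,  82.2 ])]
sd [array([  0.82, 470.  ,  72.  ]), array([  0.78, 518.5 ,  78.7 ])]
(array([633.8, 224.2,   7. ]), array([315.9, 229.3]), array([19.8, 21. ]))
```

Run:
```python
from h import *
R=down(YB); P=np.array([634,224.1,0]); T=np.array([517,79.7,0])
arm.grip(40,20); M(P+Z(60),150); print(M(P+Z(2),60,6),st())
a=tipnow(); arm.grip(10); print("shift",((tipnow()-a)@by).round(2),st())
M(P+Z(160),120); print(st())
G(T+Z(165),R); M(T+Z(112),120)
ok=False
for dx,dy in [(0,0),(1.5,0),(-1.5,0),(0,1.5),(0,-1.5),(2.5,0),(-2.5,0),(2,2),(-2,2),(2,-2),(-2,-2)]:
    Q=T+dx*bx+dy*by; M(Q+Z(110),80); hit=M(Q+Z(62),50,5); print(dx,dy,hit,st())
    if tipnow()[2]<85: ok=True; break
print(ok)
```

```text
False (62.1, array([634.3, 224.2, -34.5]), array([-0.1,  0.2,  0.1]), 39.7, 0.0)
shift -0.05 (62.6, array([634.1, 224.1, -34.8]), array([-0.6, -0.8,  1.8]), 18.5, 20.0)
(64.0, array([633.7, 224. , 122.1]), array([ 0.4, -0.6,  0.3]), 18.7, 20.0)
0 0 False (66.7, array([517.2,  79.7,  25.3]), array([1. , 0.5, 0.1]), 18.3, 20.0)
True
```

The wheel went down with no contact. I release it, back off and check.

Run:
```python
from h import *
arm.grip(40); p=tipnow(); M(p+Z(110),120)
G(L(-40,90,200),down(YB)); arm.hold(.3)
a=cam("wrist")["img"]; b=cam("scene")["img"]; c=cam("side")["img"]
up=lambda i,x,y,w,h,s:cv2.resize(i[y:y+h,x:x+w],(int(w*s),int(h*s)),interpolation=cv2.INTER_CUBIC)[:,:,::-1]
cv2.imwrite("pics/final.png",np.vstack([np.hstack([up(b,270,130,130,100,3),up(c,280,160,130,100,3)]),cv2.resize(up(a,150,60,390,145,2),(780,290))])); print(st())
```

```text
(69.3, array([440. , 159. , 162.8]), array([ 0.5,  0.3, -0. ]), 40.0, 0.0)
```

View pics/final.png

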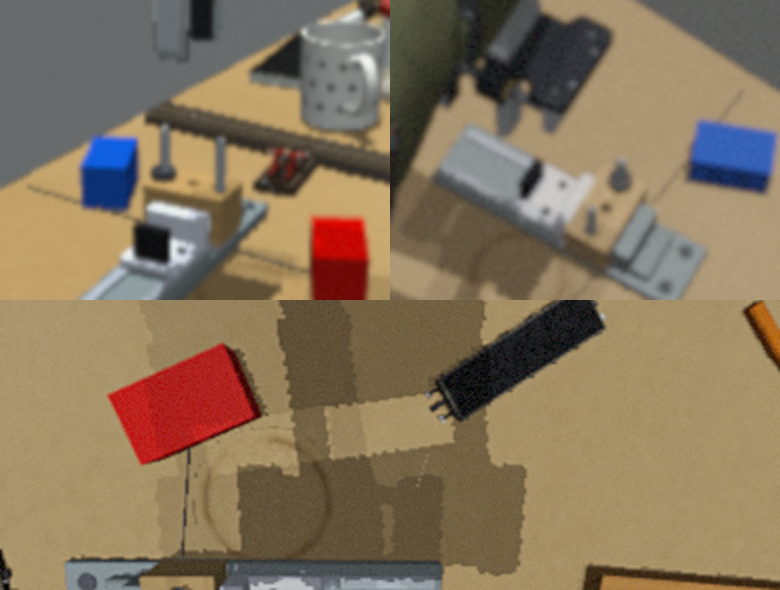

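The scene crop shows the wheel over the far rod at (163,172) and the second rod at (220,165). The jaw is tight on the block, and the wagon, tree and stop are undisturbed.

```bash
python3 -c "
from h import *
print(arm.sign_off(),st())"
```

```text
the job is handed in; nothing more can be done
the job is handed in; nothing more can be done
```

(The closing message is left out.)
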